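Seat a vessel cap, crack it a quarter turn and hold it

TASK

The squat pressure vessel's broad knurled cap stands part-way up its thread. Screw it down (clockwise from above, regripping as needed) until it bottoms out and the seal is seated, then back it off a quarter turn so that the vessel can vent, and finish still holding the cap in the gripper at that setting: do not let go. Leave the slim vessel's cap closed and do not disturb the loose things lying about.

Things in the scene. Friction and masses are not known exactly. Their poses are not given: they have to be found in the camera images.
- squat_vessel: The vessel to work on: a steel cylinder 64 mm in diameter and 48 mm high on a round 88 mm flange, bolted to the worktop. Origin at the centre of its underside, z up; a short blanked side port points along its x axis. It stands at either the left or the right place.
- squat_vessel_cap_mid (a point): Centre (on the axis, half-way up) of the squat vessel's broad cap: an upright dull grey knurled cylinder 40 mm in diameter, 30 mm high, with a raised radial line on top; free to grip all round. Bottomed out, its underside is 48.5 mm and its top 78.5 mm above the worktop; it rises 9 mm per full turn of unscrewing, so it starts 3.3 to 5.7 mm higher, bright neck showing below.
- squat_vessel_cap (a joint): Turn of the broad cap, rad: 0 = bottomed out (hard stop), growing as it is unscrewed counter-clockwise seen from above; it starts between 2.3 and 4.0. Right-hand thread: clockwise from above closes. It takes about 0.12 N m to turn, stays where it is left, and is captive (cannot come off).
- slim_vessel: Bystander: a narrower, taller steel vessel 42 mm in diameter and 70 mm high on a 66 mm flange, bolted down. Origin at the centre of its underside. It stands at the other place, its axis at least 140 mm from the squat vessel's.
- slim_vessel_cap (a joint): Turn of the slim vessel's cap (dull grey, knurled, 26 mm in diameter, 24 mm high, top 94 mm above the worktop), rad: 0 = closed, growing as it is unscrewed. It starts closed and shall stay so.
- rubber_stopper: Conical rubber stopper, 29 mm in diameter and 26 mm high, lying loose; bystander, leave it alone. Origin at the centre of its underside.
- weigh_boat: Small white weighing dish 57 x 57 x 14 mm lying loose; bystander, leave it alone. Origin at the centre of its underside.
- spatula: Thin steel spatula 178 mm long, 7 mm high, lying loose; bystander, leave it alone. Origin at the centre of its underside.
- forceps: Steel forceps 120 mm long, 9 mm high, lying loose; bystander, leave it alone. Origin at the centre of its underside.
- marker_black: Marker pen 135 mm long, 16 mm thick, lying loose; bystander, leave it alone. Origin at the centre of its underside.
- screwdriver: Screwdriver 172 mm long, 22 mm thick, lying loose; bystander, leave it alone. Origin at the centre of its underside.

How it is judged:
On the way:
1. the broad cap is screwed down until it bottoms out (value of joint squat_vessel_cap below 0.08 rad), for 0.2 s.
At the end, for the whole second after the job is handed in: The broad cap, bottomed out before (within 0.08 rad), stands 1.57 rad (within 0.3) back from its stop, at rest and gripped by the fingers (over 3 N, cap centre within 30 mm of the grasp point); the slim cap is still closed (within 0.2 rad). Loose things never moved over 30 mm (value of joint squat_vessel_cap between 1.271 and 1.871 rad and velocity of joint squat_vessel_cap between -0.05 and 0.05 rad/s and contact force between the fingers and squat_vessel_cap above 3 N and distance between the grasp point and squat_vessel_cap_mid below 0.03 m and value of joint slim_vessel_cap below 0.2 rad); the arm keeps its last pose, push and grip.
It fails at once if the slim vessel's cap is unscrewed (value of joint slim_vessel_cap above 0.2 rad).
It fails at once if a loose bystander is disturbed (distance of any of rubber_stopper, weigh_boat, spatula, forceps, marker_black, screwdriver from where it was at the start of the episode above 0.03 m).
It also fails if it takes over 48 s, if anything falls off the work surface, if the arm or the gripper's body presses on something with over 40 N, if the wrist force passes 120 N, or if a joint passes its speed limit or range.

ROBOT

A 7-joint arm with a two-finger parallel gripper is mounted at the origin on a cart in front of the work surface, level with it; the furniture and walls round the work are solid. World frame = base frame: x ahead of the robot, y to its left, z up, the work surface at z = 0. Lengths are in m, angles in rad, forces in N, time in s.
With the tool pointing down it reaches from about 0.4 to 0.85 m from the base axis. Payload 6.9 kg.
Tool frame: the origin (TCP) lies where the fingers leave the gripper's body, on its centre line; the fingertips stand 73 mm ahead of it and the grasp point (between the pads) lies 54 mm ahead of it; z points along the fingers, y is the direction in which the jaws open and shut (so a half turn about z gives the same grasp; the last joint's range is limited). The gripper opens to 85 mm and grips with 20 to 120 N. Pads are 22 mm wide; open, the fingers measure 114 mm over their backs; the gripper's body (76 mm by 85 mm) begins 54 mm behind the grasp point. The pads swing forward as they close: fully open they stand 13 mm farther back than shut.
Start: joints at [1.391, 0.507, -0.238, 1.5, 0.126, 1.149, -0.155], TCP at [0.176, -0.6, 0.304] pointing down, gripper open.
Joint ranges: [-3.08, 3.08], [-0.24, 2.05], [-1.43, 1.35], [0, 2.5], [-1.52, 4.66], [0.17, 1.96], [-2.89, 2.89]. Speed limits (rad/s): [2.39, 2.39, 3.14, 3.14, 3.14, 3.14, 3.14].

INTERFACE

Orientations are given as a unit quaternion [x, y, z, w].
In Python, from cell import get_obs, get_image, camera_params, close_job, look_for, cut_out, pinpoint gives the robot as it stands.
- The arm moves only by the tool drive_tool, never from a script. Its arguments are lists of equal length, an entry for each row: "slide": the shift along the tool's x, y, z in mm, a list of three; "roll": the turn about the tool's z in degrees. In form: {"slide": [[x, y, z], ...], "roll": [roll, ...]}. A call has 1 to 10 rows; each row shifts and turns the commanded pose from where the row before left it, along the tool's axes as they then stand; what a row does not reach is not made up. A row lasts 1/8 s, in which the tool goes at most 62.5 mm and 10.7 degrees, less where a joint would pass 70% of its speed; a pose out of reach is approached as far as the arm can. A call with a gripper value outside its range is refused whole. "grip" is the closure in counts, from 0 (fully open) to 255 (shut), set as the call begins (left out, the last holds). The fingers move at their own pace and stop on an object; "grip_force" is the grip in N (left out, the last holds). Time passes only in rows, so rows that do not move let the fingers close. It gives the time, the measured TCP pose, the force and the opening at its end, in the units of the state.
- get_obs(): the state, without advancing time (a new reading comes with each control period).
- get_image(name): name is "side" or "top"; returns the picture (420x560x3 uint8, red, green, blue); there is no depth.
- camera_params(name): a dict with "fx", "fy", "cx", "cy" (pixels), "dist" ([k1, k2, p1, p2, k3] as OpenCV has them; the pictures are not rectified), "world_from_camera" (4x4, takes a point from camera to world coordinates). Camera axes: x right, y up, looking along -z (the intrinsics and any distortion apply to the point x, -y, -z); pixel columns grow to the right and rows downward; lengths in m; the calibration is good to about 2 mm. A picture is of the moment at which its call begins. camera_params takes no time and is no camera call.
- close_job(): hands the job in, once; it reports no verdict.
Trained networks look in the newest picture that a camera, given by its name, has taken for a name from the list of things; names that differ only in an ending like _2 or _b are one class to them, and where a whole thing is asked for, a point or a joint stands for the part that bears it (a point fixed in the world has none). Each returns a list of dicts, best first, with "conf" (0 to 1); they miss things now and then, are a little off and sometimes report something else, mostly with a low value. They report only what shows in the picture. A call takes as long as a camera call.
- look_for(camera, target): "xy" ([column, row] in pixels, amid what is visible of it).
- cut_out(camera, target): "pixels" (420x560 bool, what is visible of it) and "xy" ([column, row] in pixels, amid what is visible of it).
- pinpoint(camera, target): "xy" ([column, row] in pixels: a listed point, or the origin of a listed thing).
The state is a dict: "time": time; "joint_positions": joint angles; "qvel": joint speeds; "joint_efforts": joint torques, N m; "position": TCP position; "eef_rot": TCP orientation; "contact_force": force on the tool from outside, world axes, zero at the start; "torque": the same for the moment, N m; "grip_width": opening from 0.0 (shut) to 1.0 (fully open).
Only numpy, scipy, OpenCV 4.12 (cv2) and the standard library are available. Lean on these libraries where they do the work, as an engineer would, in place of code of your own. Each camera call takes 0.05 s, during which the arm holds its last target.

## Working session

There is one attempt and no reset: what is moved stays moved. The work goes in short steps, Python scripts to look and compute and a tool call to move; the robot and the scene stay as the last step left them, time stands still between calls to the robot, and variables do not carry over. Pictures are saved under pics/ and viewed, and the job is handed in when it is done.

Besides the shell and the picture viewer there is one more tool, called after ">>>" by a JSON object that holds its "op" and its "data". drive_tool: Moves the arm, as the interface text tells. Its arguments: {"type":"object","properties":{"slide":{"type":"array","items":{"type":"array","items":{"type":"number"}}},"roll":{"type":"array","items":{"type":"number"}},"grip":{"type":"number"},"grip_force":{"type":"number"}},"required":["slide","roll"]}

```bash
mkdir -p pics; ls
python3 - <<'E'
from cell import *
import cv2
for c in ("side","top"):
    im=get_image(c); cv2.imwrite(f"pics/{c}0.png",im[:,:,::-1])
    for t in ("squat_vessel_cap","slim_vessel_cap"):
        print(c,t,[(d['conf'],d['xy']) for d in look_for(c,t)][:3])
    print(c,[(d['conf'],d['xy']) for d in pinpoint(c,"squat_vessel_cap_mid")][:3])
    p=camera_params(c);print({k:(v if k!='world_from_camera' else [list(map(lambda a:round(float(a),3),r)) for r in v]) for k,v in p.items()})
print(get_obs())
E
```

```text
pics
side squat_vessel_cap [(0.52, [317.8, 351.3])]
side slim_vessel_cap [(0.71, [268.8, 177.7]), (0.17, [219.7, 252.4])]
side [(0.56, [278.5, 249.4])]
{'fx': 410.79290023169926, 'fy': 410.79290023169926, 'cx': 278.8949994679634, 'cy': 197.2542471800619, 'dist': array([-0.00693477,  0.        ,  0.        ,  0.        ,  0.        ]), 'world_from_camera': [[-0.999, 0.036, -0.021, 0.483], [-0.039, -0.641, 0.767, 0.7], [0.014, 0.767, 0.642, 0.703], [0.0, 0.0, 0.0, 1.0]]}
top squat_vessel_cap [(0.77, [232.8, 204.2])]
top slim_vessel_cap [(0.55, [335.3, 190.5])]
top [(0.63, [233.9, 204.0])]
{'fx': 532.3245115698019, 'fy': 532.3245115698019, 'cx': 285.33364864954666, 'cy': 201.66960524909732, 'dist': array([0.05589683, 0.        , 0.        , 0.        , 0.        ]), 'world_from_camera': [[-0.015, 0.994, -0.108, 0.371], [-1.0, -0.015, 0.006, 0.002], [0.004, 0.108, 0.994, 1.304], [0.0, 0.0, 0.0, 1.0]]}
{'time': 0.4, 'joint_positions': array([ 1.39049723,  0.50761159, -0.23758296,  1.5003203 ,  0.12569961,
        1.14889992, -0.15481201]), 'qvel': array([ 0.0007486 ,  0.00021888, -0.00029154, -0.00105205,  0.00018051,
        0.00081383,  0.00137613]), 'joint_efforts': array([ 1.60953878e-03, -6.19711304e+01, -2.18158208e+00, -2.49640042e+01,
        1.37562442e-02,  4.64919372e-03, -4.27166782e-06]), 'position': array([ 0.17615232, -0.59960493,  0.30376343]), 'eef_rot': array([ 9.89809851e-01,  1.42395374e-01, -1.78748005e-05, -1.28807297e-04]), 'contact_force': array([ 0.11517753, -0.50586183, -0.52625268]), 'torque': array([-0.02430972,  0.08646429,  0.01610557]), 'grip_width': 0.9979368840131128}
```

View pics/side0.png

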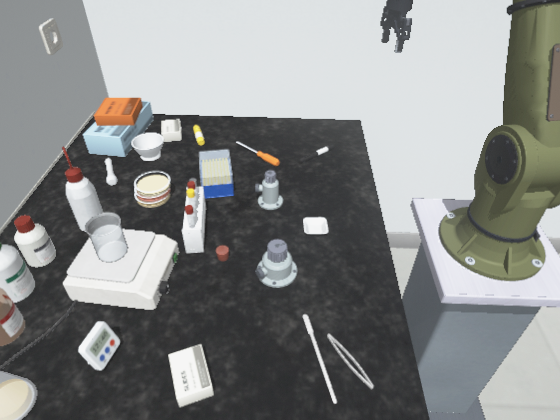

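View pics/top0.png

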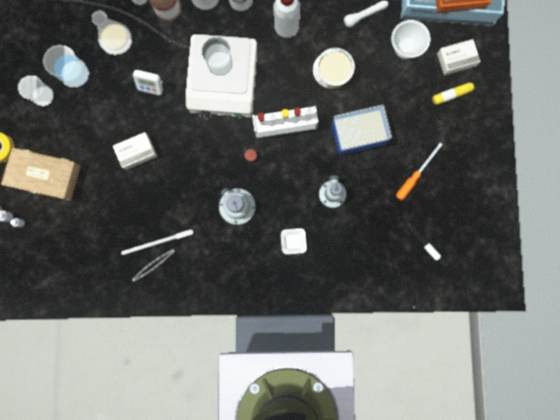

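The side view shows the squat vessel, with its cap at about (278,249), and the slim one at (269,180). In the top view they are at (234,204) and (335,190). The side `look_for` hit at (318,351) is the spatula and is wrong, while the `pinpoint` results agree with the picture. Next I triangulate.

```bash
cat > h.py <<'E'
import numpy as np, cv2
from cell import *
from scipy.spatial.transform import Rotation as R
def ray(c,xy):
    p=camera_params(c); K=np.array([[p['fx'],0,p['cx']],[0,p['fy'],p['cy']],[0,0,1]])
    u=cv2.undistortPoints(np.array([[xy]],float),K,np.array(p['dist']))[0,0]
    T=np.array(p['world_from_camera']); d=T[:3,:3]@np.array([u[0],-u[1],-1]); return T[:3,3],d/np.linalg.norm(d)
def proj(c,X):
    p=camera_params(c); K=np.array([[p['fx'],0,p['cx']],[0,p['fy'],p['cy']],[0,0,1]])
    T=np.linalg.inv(np.array(p['world_from_camera'])); q=T[:3,:3]@X+T[:3,3]; q=q*[1,-1,-1]
    return cv2.projectPoints(q.reshape(1,3),np.zeros(3),np.zeros(3),K,np.array(p['dist']))[0].ravel()
def tri(a,b):
    (o1,d1),(o2,d2)=ray('side',a),ray('top',b)
    A=np.stack([d1,-d2],1); s=np.linalg.lstsq(A,o2-o1,rcond=None)[0]
    p,q=o1+s[0]*d1,o2+s[1]*d2; return (p+q)/2,np.linalg.norm(p-q)
def atz(c,xy,z):
    o,d=ray(c,xy); return o+d*(z-o[2])/d[2]
E
python3 - <<'E'
from h import *
print(tri([278.5,249.4],[233.9,204.0])); print(atz('top',[233.9,204],.068),atz('side',[278.5,249.4],.068))
print("slim",tri([268.8,177.7],[335.3,190.5]))
for t in ("squat_vessel",):
    a=pinpoint('side',t);b=pinpoint('top',t);print([(x['conf'],x['xy']) for x in a+b]); print(tri(a[0]['xy'],b[0]['xy']))
for c,box in(("side",(230,220,330,300)),("top",(200,170,280,235))):
    im=get_image(c)[:,:,::-1]; x0,y0,x1,y1=box; cv2.imwrite(f"pics/{c}z.png",cv2.resize(im[y0:y1,x0:x1],None,fx=7,fy=7,interpolation=cv2.INTER_CUBIC))
    m=cut_out(c,"squat_vessel_cap")
    for d in m[:2]:
        r,cc=np.nonzero(d['pixels']);print(c,d['conf'],d['xy'],cc.min(),cc.max(),r.min(),r.max())
for t in ("rubber_stopper","weigh_boat","spatula","forceps","marker_black","screwdriver"):
    a=look_for('top',t); print(t,[(x['conf'],x['xy'],atz('top',x['xy'],.01).round(3)[:2]) for x in a[:1]])
E
```

```text
(array([0.49966396, 0.1147439 , 0.07193055]), np.float64(0.003147570648061496))
[0.50165761 0.11498983 0.068     ] [0.49819188 0.11136834 0.068     ]
slim (array([ 0.53029269, -0.12148329,  0.07792599]), np.float64(0.0033677598338796564))
[(0.93, [275.4, 272.9]), (0.79, [236.3, 205.1])]
(array([ 0.50511187,  0.11563496, -0.00280848]), np.float64(0.002450655983130473))
side 0.69 [275.2, 252.0] 267 286 240 261
top 0.73 [236.4, 206.4] 227 244 195 212
rubber_stopper [(0.62, [162.5, 240.0], array([0.423, 0.293]))]
weigh_boat [(0.77, [290.3, 241.6], array([ 0.414, -0.016]))]
spatula [(0.78, [165.2, 236.9], array([0.43 , 0.286]))]
forceps [(0.52, [137.7, 273.2], array([0.345, 0.351]))]
marker_black [(0.66, [426.9, 246.6], array([ 0.397, -0.346]))]
screwdriver [(0.92, [407.1, 183.5], array([ 0.552, -0.304]))]
```

View pics/sidez.png

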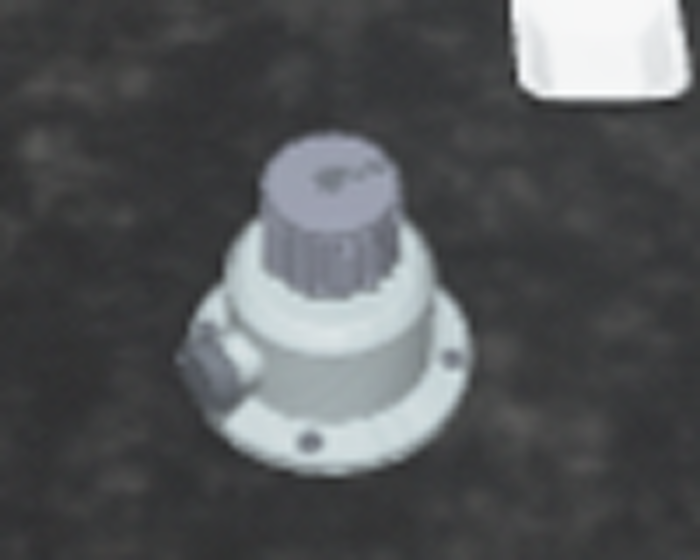

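View pics/topz.png

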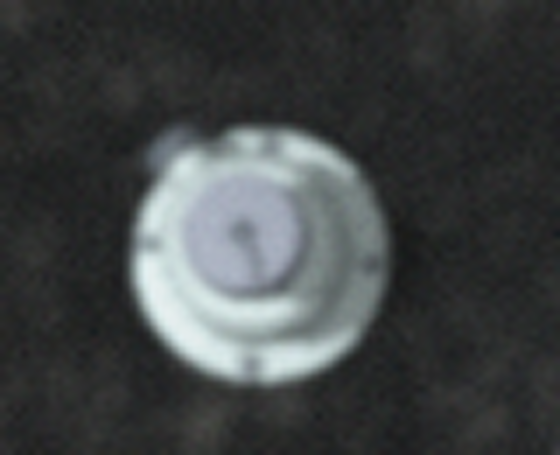

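In the zooms the cap top's centre is at side (277.0,245.4) and top (234.4,203.2), with the radial line toward the lower right in the top view. The flange centre in the top view is at about (237,205.7).

Run:
```python
from h import *
print(tri([276.7,245.3],[234.4,203.1]))
print(atz('top',[234.4,203.1],.083), atz('side',[276.7,245.3],.083))
print("flange", atz('top',[236.8,205.6],.008))
o=get_obs();print(R.from_quat(o['eef_rot']).as_matrix().round(3),o['time'])
```

```text
(array([0.5021719 , 0.11260399, 0.08151994]), np.float64(0.00024860543937249357))
[0.50213734 0.11246247 0.083     ] [0.50200333 0.1140241  0.083     ]
flange [0.50397125 0.11339616 0.008     ]
[[ 0.959  0.282 -0.   ]
 [ 0.282 -0.959  0.   ]
 [ 0.    -0.    -1.   ]] 1.0
```

>>> {"op": "drive_tool", "data": {"slide": [[33,-16,0],[33,-16,0],[33,-16,0],[33,-16,0],[33,-16,0],[33,-16,0],[33,-16,0],[33,-16,0],[33,-16,0],[33,-16,0]], "roll": [0,0,0,0,0,0,0,0,0,0], "grip": 0}}

```text
time: 2.25
position: [0.4485, -0.3523, 0.304]
eef_rot: [0.99, 0.142, 0.0, 0.0]
contact_force: [-0.6, -0.6, 0.7]
grip_width: 1.002
```

```bash
python3 -c "
from h import *
o=get_obs();print(o['joint_positions'].round(3),o['position'],o['time'])"
```

```text
[ 0.824  0.427 -0.303  1.648  0.14   1.088 -0.803] [ 0.44851093 -0.35230018  0.3040134 ] 2.25
```

>>> {"op": "drive_tool", "data": {"slide": [[18,-43,0],[18,-43,0],[18,-43,0],[18,-43,0],[18,-43,0],[18,-43,0],[18,-43,0],[18,-43,0],[18,-43,0],[18,-43,0]], "roll": [0,0,0,0,0,0,0,0,0,0]}}

```text
time: 3.5
position: [0.4993, 0.1116, 0.3041]
eef_rot: [0.99, 0.142, 0.0, 0.0]
contact_force: [0.0, 0.1, -0.6]
grip_width: 1.003
```

>>> {"op": "drive_tool", "data": {"slide": [[0,0,0],[0,0,0],[0,0,0],[0,0,0],[0,0,0],[0,0,0],[0,0,0],[0,0,0],[0,0,0],[0,0,0]], "roll": [-10,-10,-10,-10,-10,-10,-10,-10,-10,-10]}}

```text
time: 4.75
position: [0.4992, 0.1101, 0.304]
eef_rot: [0.525, 0.851, 0.0, 0.0]
contact_force: [0.3, -0.1, 0.5]
grip_width: 1.004
```

```bash
python3 -c "
from h import *
o=get_obs();print(o['joint_positions'].round(3),o['position'],o['time'])"
```

```text
[ 0.346  0.429 -0.893  1.79   0.372  1.101 -0.208] [0.49920078 0.11007988 0.30400869] 4.75
```

>>> {"op": "drive_tool", "data": {"slide": [[0,0,8],[0,0,8],[0,0,8],[0,0,8],[0,0,8],[0,0,8],[0,0,8],[0,0,8],[0,0,8],[0,0,8]], "roll": [-10,-10,-10,-10,-10,-10,-10,-10,-10,-10]}}

```text
time: 6.0
position: [0.4994, 0.11, 0.2237]
eef_rot: [-0.315, 0.949, -0.0, 0.0]
contact_force: [-0.1, 0.1, -0.4]
grip_width: 1.0
```

>>> {"op": "drive_tool", "data": {"slide": [[0,0,0],[0,0,0],[0,0,0],[0,0,0],[0,0,0]], "roll": [-10,-10,-10,-10,0]}}

```text
time: 6.62
position: [0.4993, 0.1101, 0.2238]
eef_rot: [-0.618, 0.786, 0.0, -0.0]
contact_force: [-0.5, 0.3, 0.8]
grip_width: 1.0
```

```bash
python3 -c "
from h import *
o=get_obs();print(o['joint_positions'].round(3),o['position'],o['time'])
M=R.from_quat(o['eef_rot']).as_matrix();print(M.round(3), M.T@(np.array([.5025,.113,.128])-o['position'])*1e3, o['torque'])
for c in('side','top'): cv2.imwrite(f'pics/{c}2.png',get_image(c)[:,:,::-1])
"
```

```text
[ 0.527  0.772 -1.39   1.904  0.823  1.21   1.745] [0.49929516 0.11006887 0.22378872] 6.625
[[-0.237 -0.971 -0.   ]
 [-0.971  0.237  0.   ]
 [-0.     0.    -1.   ]] [-3.59983994 -2.44014684 95.78845441] [0.09802509 0.05160913 0.05684718]
```

View pics/side2.png

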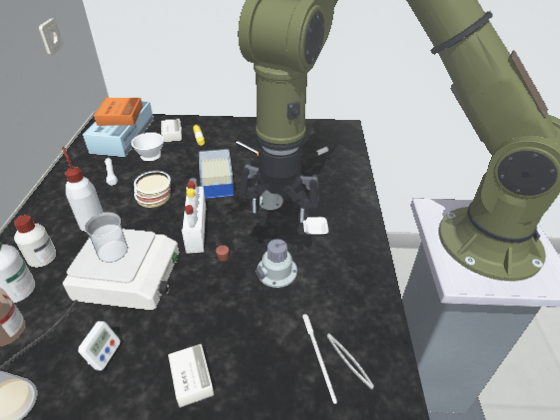

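The gripper is above the cap, with fingertips at about (253,205) and (303,213), and clear of the slim vessel and the loose things. I correct the position by a few mm and descend.

>>> {"op": "drive_tool", "data": {"slide": [[-3.6,-2.4,0],[0,0,16],[0,0,16],[0,0,16],[0,0,16],[0,0,16],[0,0,16],[0,0,0]], "roll": [0,0,0,0,0,0,0,0]}}

```text
time: 7.72
position: [0.5019, 0.1129, 0.1266]
eef_rot: [-0.618, 0.786, 0.0, -0.001]
contact_force: [0.0, 0.5, -0.2]
grip_width: 0.996
```

```bash
python3 -c "
from h import *
o=get_obs();print(o['joint_positions'].round(3),o['position'],o['time'],o['torque'],o['contact_force'])
for c in('side','top'): cv2.imwrite(f'pics/{c}3.png',get_image(c)[:,:,::-1])
im=cv2.imread('pics/side3.png')[170:330,180:380];cv2.imwrite('pics/side3z.png',cv2.resize(im,None,fx=3.6,fy=3.6))
"
```

```text
[ 0.449  0.886 -1.26   1.998  0.995  1.074  1.617] [0.50188293 0.1128786  0.126631  ] 7.725 [0.01950647 0.01237112 0.01155898] [ 0.03081495  0.51399977 -0.17943833]
```

View pics/side3z.png

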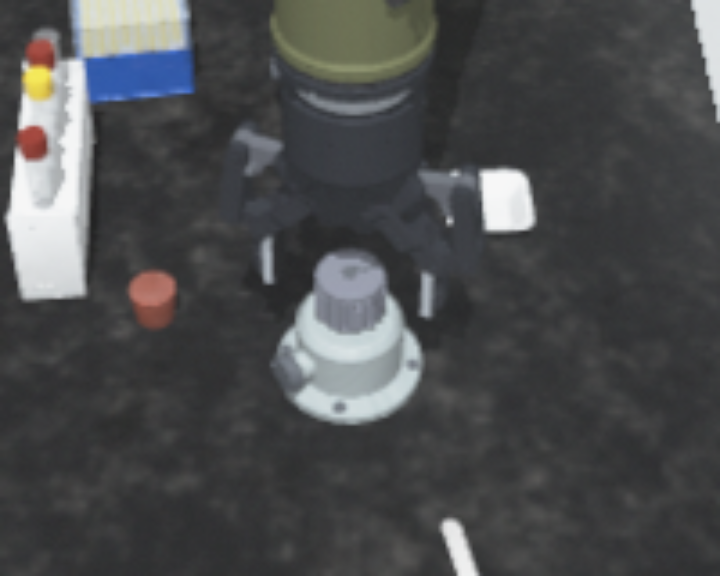

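The fingers straddle the cap, with the pads at about (255,240) and (299,250) and the cap between them. Next I close.

>>> {"op": "drive_tool", "data": {"slide": [[0,0,0],[0,0,0],[0,0,0],[0,0,0],[0,0,0],[0,0,0],[0,0,0],[0,0,0]], "roll": [0,0,0,0,0,0,0,0], "grip": 255, "grip_force": 60}}

```text
time: 8.82
position: [0.5022, 0.1133, 0.1285]
eef_rot: [-0.618, 0.786, -0.0, 0.0]
contact_force: [-2.0, -0.3, 5.2]
grip_width: 0.445
```

```bash
python3 -c "
from h import *
o=get_obs();print(o['joint_positions'].round(3),o['position'],o['time'],o['torque'],o['contact_force'])
for c in('side','top'): cv2.imwrite(f'pics/{c}4.png',get_image(c)[:,:,::-1])
im=cv2.imread('pics/side4.png')[170:330,180:380];cv2.imwrite('pics/side4z.png',cv2.resize(im,None,fx=3.6,fy=3.6))
"
```

```text
[ 0.45   0.884 -1.263  1.998  0.993  1.075  1.617] [0.50218702 0.11327711 0.12854986] 8.825 [-0.24012916  0.4417124   0.04705432] [-1.97741245 -0.26720362  5.19255156]
```

View pics/side4z.png

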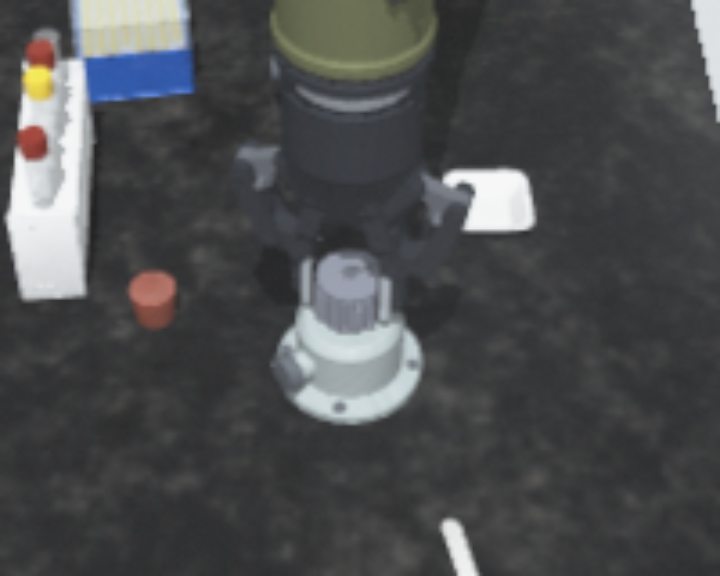

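The cap is gripped: width 0.445 × 85 ≈ 38 mm, and the pads are on it. I turn clockwise (+roll), following the thread at 0.25 mm per 10°.

>>> {"op": "drive_tool", "data": {"slide": [[0,0,0.25],[0,0,0.25],[0,0,0.25],[0,0,0.25],[0,0,0.25],[0,0,0.25]], "roll": [10,10,10,10,10,10]}}

```text
time: 9.68
position: [0.502, 0.1134, 0.1271]
eef_rot: [-0.14, 0.99, -0.0, 0.0]
contact_force: [-3.0, -0.5, 5.6]
grip_width: 0.447
```

```bash
cat > s.py <<'E'
from h import *
o=get_obs();M=R.from_quat(o['eef_rot']).as_matrix()
print(o['joint_positions'].round(3),o['position'].round(4),o['time'],'T',o['torque'].round(3),'F',o['contact_force'].round(1),'yaw cw',round(-np.degrees(np.arctan2(M[1,0],M[0,0])),1),'g',o['grip_width'])
E
python3 s.py
```

```text
[ 0.358  0.758 -1.027  2.     0.855  0.895  0.709] [0.502  0.1134 0.1271] 9.675 T [-0.096  0.634  0.218] F [-3.  -0.5  5.6] yaw cw 163.9 g 0.4469652320765981
```

>>> {"op": "drive_tool", "data": {"slide": [[0,0,0.25],[0,0,0.25],[0,0,0.25],[0,0,0.25],[0,0,0.25],[0,0,0.25],[0,0,0.25]], "roll": [10,10,10,10,10,10,10]}}

```text
time: 10.55
position: [0.502, 0.1136, 0.1253]
eef_rot: [0.453, 0.891, 0.0, 0.0]
contact_force: [-2.9, 0.5, 5.3]
grip_width: 0.451
```

```bash
python3 s.py
```

```text
[ 0.187  0.644 -0.704  2.003  0.63   0.721 -0.28 ] [0.502  0.1136 0.1253] 10.55 T [0.079 0.604 0.108] F [-2.9  0.5  5.3] yaw cw -126.1 g 0.4505762981839081
```

>>> {"op": "drive_tool", "data": {"slide": [[0,0,0.25],[0,0,0.25]], "roll": [10,10]}}

```text
time: 10.8
position: [0.5021, 0.1137, 0.1248]
eef_rot: [0.601, 0.799, 0.0, 0.0]
contact_force: [-2.3, 1.3, 5.1]
grip_width: 0.447
```

```bash
python3 s.py
```

```text
[ 0.127  0.621 -0.605  2.004  0.553  0.682 -0.551] [0.5021 0.1137 0.1248] 10.8 T [0.096 0.623 0.153] F [-2.3  1.3  5.1] yaw cw -106.1 g 0.44723014770304775
```

>>> {"op": "drive_tool", "data": {"slide": [[0,0,0.25],[0,0,0.25]], "roll": [10,10]}}

```text
time: 11.05
position: [0.5022, 0.1137, 0.1243]
eef_rot: [0.73, 0.683, 0.0, 0.0]
contact_force: [-1.3, -0.1, 6.7]
grip_width: 0.45
```

```bash
python3 s.py
```

```text
[ 0.064  0.602 -0.505  2.006  0.471  0.648 -0.815] [0.5022 0.1137 0.1243] 11.05 T [0.012 0.463 1.406] F [-1.3 -0.1  6.7] yaw cw -86.2 g 0.4497021575307504
```

>>> {"op": "drive_tool", "data": {"slide": [[0,0,0.25],[0,0,0.25]], "roll": [10,10]}}

```text
time: 11.3
position: [0.5025, 0.1143, 0.1241]
eef_rot: [0.837, 0.547, 0.001, 0.0]
contact_force: [-2.7, -1.2, 6.3]
grip_width: 0.446
```

```bash
python3 s.py
```

```text
[-1.000e-03  5.870e-01 -4.050e-01  2.006e+00  3.850e-01  6.200e-01
 -1.075e+00] [0.5025 0.1143 0.1241] 11.3 T [0.409 0.058 1.303] F [-2.7 -1.2  6.3] yaw cw -66.3 g 0.4455706574204323
```

>>> {"op": "drive_tool", "data": {"slide": [[0,0,0.25],[0,0,0.25]], "roll": [10,10]}}

```text
time: 11.55
position: [0.5046, 0.1162, 0.1241]
eef_rot: [0.919, 0.394, 0.004, -0.0]
contact_force: [3.2, 3.4, 5.0]
grip_width: 0.451
```

```bash
python3 s.py
```

```text
[-0.068  0.576 -0.304  2.005  0.293  0.594 -1.331] [0.5046 0.1162 0.1241] 11.55 T [ 0.794 -0.916  1.64 ] F [3.2 3.4 5. ] yaw cw -46.4 g 0.4508105656227523
```

The torque jumped from 0.15 to about 1.4 N m at roughly 165° (2.9 rad), so the cap hit its stop and the pads then slipped on it. I open up, check with pictures, recentre and regrip to confirm.

>>> {"op": "drive_tool", "data": {"slide": [[0,0,0],[0,0,0],[0,0,0],[0,0,0],[0,0,0],[0,0,0]], "roll": [0,0,0,0,0,0], "grip": 0}}

```text
time: 12.3
position: [0.5023, 0.113, 0.1226]
eef_rot: [0.919, 0.394, -0.0, -0.0]
contact_force: [-0.7, -0.3, -0.2]
grip_width: 0.994
```

```bash
python3 s.py; python3 -c "
from h import *
for c in('side','top'): cv2.imwrite(f'pics/{c}5.png',get_image(c)[:,:,::-1])
a=cv2.imread('pics/side5.png')[220:300,230:330];b=cv2.imread('pics/side0.png')[220:300,230:330]
cv2.imwrite('pics/cmp5.png',cv2.resize(np.hstack([b,a]),None,fx=4,fy=4,interpolation=cv2.INTER_CUBIC))
"
```

```text
[-0.066  0.578 -0.303  2.008  0.293  0.597 -1.328] [0.5023 0.113  0.1226] 12.3 T [ 0.032 -0.001  0.006] F [-0.7 -0.3 -0.2] yaw cw -46.4 g 0.9942837423631833
```

View pics/cmp5.png

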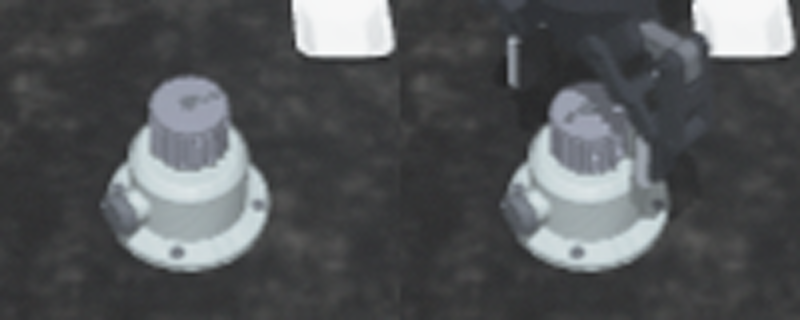

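The cap now sits about 2 px lower than at the start (left is before, right is after), with no neck showing. I regrip slightly higher and push clockwise in small steps to confirm the stop.

>>> {"op": "drive_tool", "data": {"slide": [[0,0,-1.5],[0,0,0],[0,0,0],[0,0,0],[0,0,0],[0,0,0],[0,0,0],[0,0,0]], "roll": [0,0,0,0,0,0,0,0], "grip": 255, "grip_force": 60}}

```text
time: 13.4
position: [0.5022, 0.1134, 0.1246]
eef_rot: [0.919, 0.394, 0.0, -0.0]
contact_force: [-2.8, 0.6, 5.1]
grip_width: 0.447
```

```bash
python3 s.py
```

```text
[-0.066  0.574 -0.304  2.007  0.292  0.601 -1.327] [0.5022 0.1134 0.1246] 13.4 T [0.031 0.352 0.028] F [-2.8  0.6  5.1] yaw cw -46.4 g 0.44706218013496246
```

>>> {"op": "drive_tool", "data": {"slide": [[0,0,0],[0,0,0],[0,0,0]], "roll": [3,3,0]}}

```text
time: 13.78
position: [0.5027, 0.1139, 0.1245]
eef_rot: [0.938, 0.347, 0.001, 0.0]
contact_force: [0.2, 0.6, 5.2]
grip_width: 0.447
```

```bash
python3 s.py
```

```text
[-0.086  0.572 -0.274  2.007  0.265  0.595 -1.402] [0.5027 0.1139 0.1245] 13.775 T [ 0.258 -0.07   1.167] F [0.2 0.6 5.2] yaw cw -40.6 g 0.44738237253290447
```

>>> {"op": "drive_tool", "data": {"slide": [[0,0,0],[0,0,0],[0,0,0]], "roll": [5,5,0]}}

```text
time: 14.15
position: [0.5055, 0.1154, 0.1249]
eef_rot: [0.965, 0.263, 0.004, -0.001]
contact_force: [7.6, 5.4, -3.8]
grip_width: 0.445
```

```bash
python3 s.py
```

```text
[-0.121  0.569 -0.224  2.004  0.216  0.583 -1.529] [0.5055 0.1154 0.1249] 14.15 T [ 1.143 -1.713  0.92 ] F [ 7.6  5.4 -3.8] yaw cw -30.5 g 0.4447022114151581
```

A 6° turn already gives 1.17 N m, so the stop is confirmed. I regrip cleanly to clear the wind-up, then back off 90°, rising 0.25 mm per 10°.

>>> {"op": "drive_tool", "data": {"slide": [[0,0,0],[0,0,0],[0,0,0],[0,0,0],[0,0,0],[0,0,0]], "roll": [0,0,0,0,0,0], "grip": 0}}

```text
time: 14.9
position: [0.5023, 0.1131, 0.1241]
eef_rot: [0.965, 0.262, -0.0, -0.0]
contact_force: [0.2, -0.4, -0.0]
grip_width: 1.002
```

>>> {"op": "drive_tool", "data": {"slide": [[0,0,0],[0,0,0],[0,0,0],[0,0,0],[0,0,0],[0,0,0],[0,0,0],[0,0,0]], "roll": [0,0,0,0,0,0,0,0], "grip": 255}}

```text
time: 15.9
position: [0.5022, 0.1134, 0.1244]
eef_rot: [0.965, 0.262, 0.0, -0.0]
contact_force: [-1.9, 1.2, 5.1]
grip_width: 0.449
```

```bash
python3 s.py
```

```text
[-0.12   0.568 -0.223  2.007  0.216  0.588 -1.529] [0.5022 0.1134 0.1244] 15.9 T [ 0.199  0.402 -0.043] F [-1.9  1.2  5.1] yaw cw -30.4 g 0.44881147703307467
```

>>> {"op": "drive_tool", "data": {"slide": [[0,0,-0.25],[0,0,-0.25],[0,0,-0.25],[0,0,-0.25],[0,0,-0.25],[0,0,-0.25]], "roll": [-10,-10,-10,-10,-10,-10]}}

```text
time: 16.65
position: [0.5023, 0.1134, 0.126]
eef_rot: [0.703, 0.711, 0.0, -0.0]
contact_force: [-2.8, 0.7, 4.9]
grip_width: 0.447
```

```bash
python3 s.py
```

```text
[ 0.083  0.604 -0.532  2.004  0.489  0.66  -0.755] [0.5023 0.1134 0.126 ] 16.65 T [ 0.146  0.532 -0.136] F [-2.8  0.7  4.9] yaw cw -90.7 g 0.44701917198290575
```

>>> {"op": "drive_tool", "data": {"slide": [[0,0,-0.25],[0,0,-0.25],[0,0,-0.25],[0,0,0],[0,0,0]], "roll": [-10,-10,-10,0,0]}}

```text
time: 17.27
position: [0.5023, 0.1134, 0.1267]
eef_rot: [0.497, 0.868, 0.0, -0.0]
contact_force: [-2.2, 1.0, 6.5]
grip_width: 0.45
```

```bash
python3 s.py; python3 -c "
from h import *
for c in('side','top'): cv2.imwrite(f'pics/{c}6.png',get_image(c)[:,:,::-1])
a=cv2.imread('pics/side6.png')[220:300,230:330];b=cv2.imread('pics/side5.png')[220:300,230:330]
cv2.imwrite('pics/cmp6.png',cv2.resize(np.hstack([b,a]),None,fx=4,fy=4,interpolation=cv2.INTER_CUBIC))
"
```

```text
[ 0.175  0.637 -0.683  2.002  0.609  0.715 -0.358] [0.5023 0.1134 0.1267] 17.275 T [0.132 0.461 0.15 ] F [-2.2  1.   6.5] yaw cw -120.4 g 0.45013667659514567
```

View pics/cmp6.png

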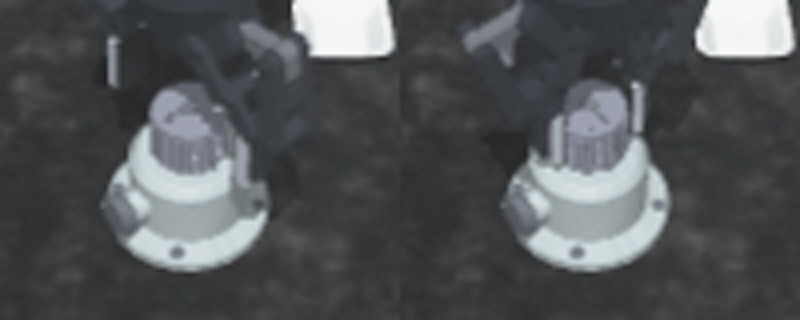

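View pics/side6.png

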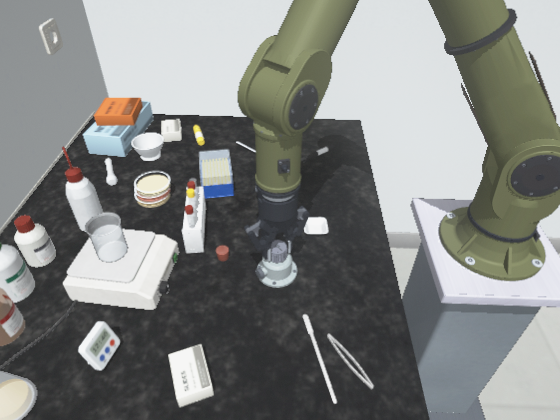

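```bash
python3 -c "
import cv2,numpy as np
ims=[cv2.convertScaleAbs(cv2.imread(f'pics/side{i}.png')[236:266,260:296],alpha=1.4) for i in (0,5,6)]
cv2.imwrite('pics/lines.png',cv2.resize(np.hstack(ims),None,fx=7,fy=7,interpolation=cv2.INTER_CUBIC))"
```

```text
(no output)
```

View pics/lines.png

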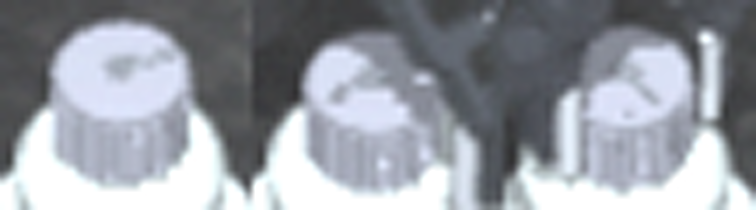

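The raised line confirms it. It pointed right at the start, lower-left at the stop (about 165° clockwise), and points lower-right now (about 90° counter-clockwise from the stop). The arm is at rest and gripping, so I hand in.

```bash
python3 - <<'E'
from h import *
for t in ("rubber_stopper","weigh_boat","spatula","forceps","screwdriver"):
    print(t,[(d['conf'],d['xy']) for d in look_for('side',t)][:1])
print(abs(get_obs()['qvel']).max()); print(close_job())
E
python3 s.py
```

```text
rubber_stopper [(0.75, [220.5, 251.6])]
weigh_boat [(0.76, [314.9, 222.6])]
spatula [(0.81, [318.5, 352.3])]
forceps [(0.66, [349.0, 363.0])]
screwdriver [(0.41, [274.5, 254.9])]
0.002173773692054812
the job is handed in; nothing more can be done
None
the job is handed in; nothing more can be done
```

I screwed the squat vessel's cap down to its stop, backed it off 90°, and handed the job in with the gripper still holding it. The robot's clock was at about 18 s of the 48 allowed.

- **Bottoming out:** The cap turned about 165° clockwise (about 2.9 rad), then the torque jumped from 0.15 to 1.4 N m and the pads slipped on it. After a regrip, a further 6° clockwise gave 1.17 N m straight away, which confirms the stop. In the side picture the cap also sat visibly lower.
- **Back-off:** I let go once more to clear the wind-up, regripped, and turned 90° counter-clockwise at about 0.14 N m. The tool's measured turn was 90.0°, and the raised line on the cap moved by the same amount in the pictures.
- **Final hold:** The grip was set to 60 N and the opening read about 38 mm on the 40 mm cap. The arm was at rest, with the fastest joint at 0.002 rad/s.
- **Bystanders:** The rubber stopper, weigh boat, spatula and forceps look unmoved in the side view. The arm never went near the slim vessel.

**Checks that failed or disagreed:**
- An early network hit for the cap in the side view was really the spatula, and the last screwdriver hit was really the cap. I set both aside against the pictures.
- I did not recheck the marker or the screwdriver after the moves. I also did not measure the slim cap's turn afterwards.

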